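Lower the ratchet hold-down onto the handle shell

ROBOT

A 6-joint arm with a two-finger parallel gripper is mounted at the origin on a cart in front of the work surface, level with it; the furniture and walls round the work are solid. World frame = base frame: x ahead of the robot, y to its left, z up, the work surface at z = 0. Lengths are in mm, angles in degrees, forces in N, time in s.
With the tool pointing down it reaches from about 300 to 850 mm from the base axis. Payload 4.2 kg.
Tool frame: the origin (TCP) lies midway between the tips of the shut fingers; the grasp point (between the pads) lies 19 mm behind it; z points along the fingers, y is the line along which they close (so a half turn about z gives the same grasp; the last joint's range is limited). The gripper opens to 91 mm and grips with 3 to 60 N. Pads are 32 mm wide; open, the fingers measure 118 mm over their backs; the gripper's body (76 mm by 178 mm) begins 60 mm behind the grasp point.
Start: joints at [74.083, 18.312, 89.639, -0, 72.044, -1.146], TCP at [146.6, 556.014, 213.976] pointing down, gripper open.
Joint ranges: [-177.97, 177.97], [-48.28, 115.42], [12.27, 149.76], [-77.06, 257.06], [2.81, 150.46], [-146.56, 146.56]. Speed limits (degrees/s): [147.25, 147.25, 180, 180, 180, 180].

INTERFACE

Orientations are given as [roll, pitch, yaw] about the fixed x, y, z axes, in that order (R = Rz(yaw) Ry(pitch) Rx(roll)).
In Python, from workcell import env gives the robot as it stands.
- The arm moves only by the shell command python3 -m jog 'ROWS' [FORCE]. ROWS is a JSON object of lists of equal length, an entry for each row: "jaw": the finger opening in mm, from 0 to 91.2; "slide": the shift along the tool's x, y, z in units of 30 mm (1.0 is 30 mm), a list of three; "spin": the turn about the tool's z in units of 8 degrees (1.0 is 8 degrees). In form: {"jaw": [jaw, ...], "slide": [[dx, dy, dz], ...], "spin": [spin, ...]}. A call has 1 to 10 rows; each row shifts and turns the commanded pose from where the row before left it, along the tool's axes as they then stand; what a row does not reach is not made up. A row lasts 1/10 s, in which the tool goes at most 50 mm and 8.59 degrees, less where a joint would pass 70% of its speed; a pose out of reach is approached as far as the arm can. A call is refused whole if a number of a shift passes 1 or a number of a turn 1, either way. A call with a gripper value outside its range is refused whole. The fingers move at their own pace and stop on an object; FORCE is the grip in N (left out, the last holds). Time passes only in rows, so rows that do not move let the fingers close. It gives the time, the measured TCP pose, the force, the opening and the grip force at its end, in the units of the state.
- env.state(): the state, without advancing time (a new reading comes with each control period).
- env.grab_frame(name): name is "scene" or "side" or "wrist"; returns the picture (400x640x3 uint8, red, green, blue); there is no depth.
- env.camera_model(name): a dict with "fx", "fy", "cx", "cy" (pixels), "D" ([k1, k2, p1, p2, k3] as OpenCV has them; the pictures are not rectified), "camera_from_world" (4x4, takes a point from world to camera coordinates). Camera axes: x right, y up, looking along -z (the intrinsics and any distortion apply to the point x, -y, -z); pixel columns grow to the right and rows downward; lengths in mm; the calibration is good to about 2 mm. A picture is of the moment at which its call begins: read the wrist's pose just before it. camera_model takes no time and is no camera call; for the wrist camera it gives the pose at the moment of the call.
- env.job_done(): hands the job in; it is judged then, once.
The state is a dict: "time_s": time; "qpos": joint angles; "qvel": joint speeds; "effort": joint torques, N m; "ee_pos": TCP position; "ee_rot": TCP orientation; "force": force on the tool from outside, world axes, zero at the start; "torque": the same for the moment, N m; "gripper_width": finger opening in mm; "gripper_force": force on a finger pad.
Only numpy, scipy, OpenCV 4.12 (cv2) and the standard library are available. Lean on these libraries where they do the work, as an engineer would, in place of code of your own. Each camera call takes 0.05 s, during which the arm holds its last target. There are 200 camera calls.

TASK

Lower the ratchet hold-down arm onto the black handle shell in the cradle: press the red thumb roll at the arm's end to free the pawl, keep pushing the arm down past its teeth until the arm is level and its rubber pad presses on the shell, then let go and move clear so that the pawl springs back. Use the fingertips only, grasp and lift nothing, push without forcing, and leave the shell in its cradle and the loupe, display and tape roll where they are.

Things in the scene. Friction and masses are not known exactly. Their poses are not given: they have to be found in the camera images.
- fixture: Ratchet hold-down fixed to the bench: grey base plate 240 x 130 x 12 mm, blue cradle, steel toothed sector (67 mm radius), dark steel arm. Origin on the bench surface, z up. The hinge stands at x = +80 mm; the arm reaches from it towards -x (at yaw 0 towards the robot) and swings in the plane y = 0. The cradle lies across it at x = -10 mm.
- ratchet_hinge (a point): Hinge axis of the arm (along the fixture's y), 75 mm above the bench, at fixture (80, 0, 75) mm.
- ratchet_arm (a joint): Angle of the hold-down arm, rad: 0 = level, grows as it rises; starts at 0.75 to 0.82; the pad meets the shell near 0.035, the arm is properly down near 0 or a little below. A friction hinge holds it wherever it is left (about 5 to 8 N down at the roll moves it). While the pawl is engaged, teeth block its way down at 0.74, 0.47 and 0.20 rad.
- pawl (a joint): Angle of the spring-loaded pawl rocker on the arm, rad: 0 = engaged, 0.14 = roll pressed to its stop; clear of the teeth from 0.08. About 2 N at the roll starts it, 4 to 6 N presses it to the stop, before the arm moves; pushing on then lowers the arm. It springs back when let go.
- thumb_roll (a point): Centre of the red thumb roll (turns freely, on the pawl at the arm's free end): radius 13 mm, 44 mm long along fixture y; press its top, 13 mm above this point. At pawl 0 and arm angle a it is at fixture x = 80 - 172 cos a + 40 sin a, z = 75 + 172 sin a + 40 cos a mm (172 along the arm, 40 above it); pressed to the stop, 28 instead of 40.
- shell: Black bare handle shell, 39 x 164 x 32 mm, lying loose in the blue cradle along the fixture's y, on a floor 16 mm above the bench between lips about 14 mm high; its top is about 48 mm above the bench. Origin: centre of its underside.
- loupe: Bystander: black eye loupe, 33 mm across, 30 mm high, standing loose on the bench. Origin: centre of its underside.
- display: Bystander: white-framed display module with dark screen, 69 x 86 x 16 mm, lying loose on the bench. Origin: centre of its underside.
- tape: Bystander: orange tape roll, 72 mm across, 14 mm high, lying loose on the bench. Origin: centre of its underside.
- pad: Black rubber pad, 30 mm across, on a sprung stem below the arm; origin: centre of its underside, 90 mm along the arm from the hinge and 31 mm below its centre line. It meets the shell at an arm angle of about 0.035 rad and then gives up to 8 mm (about 1.5 N, plus 1.5 N per mm), so the push at the roll rises softly by up to about 7 N.
There are look-alikes about, which are no part of the job. Of the things that look like the shell, the larger one is meant.

How it is judged:
By the outcome, as a careful person would: the job done as asked, in the order asked, and still so for the second after the job is handed in, with the robot touching nothing.
It also fails if it takes over 35 s, if anything falls off the work surface, if the arm or the gripper's body presses on something with over 40 N, if the wrist force passes 120 N, or if a joint passes its speed limit or range.

## Working session

There is one attempt and no reset: what is moved stays moved. The work goes in short steps, Python scripts to look and compute and a shell command to move; the robot and the scene stay as the last step left them, time stands still between calls to the robot, and variables do not carry over. Pictures are saved under pics/ and viewed, at most 10 in all, crops included, and the job is handed in when it is done.

```bash
mkdir -p pics
cat > look.py <<'E'
import cv2,sys
from workcell import env
def grab(n,f):
    im=env.grab_frame(n)[:,:,::-1].copy(); cv2.imwrite(f,im); return im
E
python3 - <<'E'
from look import *
import numpy as np
a=grab("scene","pics/scene0.png");b=grab("side","pics/side0.png")
for n in("scene","side"):
    m=env.camera_model(n);print(n,m["fx"],m["D"],np.linalg.inv(m["camera_from_world"])[:3].round(2).tolist())
s=env.state();print(s["ee_pos"],s["ee_rot"],s["time_s"],s["force"])
E
```

```text
scene 423.293684335713 [-0.11443461  0.          0.          0.          0.        ] [[0.85, 0.39, -0.36, 153.72], [-0.53, 0.6, -0.6, -428.76], [-0.02, 0.7, 0.72, 810.55]]
side 369.9705843123598 [-0.08447168  0.          0.          0.          0.        ] [[-0.97, 0.12, -0.2, 362.37], [-0.24, -0.54, 0.81, 872.89], [-0.01, 0.83, 0.55, 576.41]]
[146.4961312  555.58210465 213.22692437] [-1.79912444e+02 -8.45815463e-04  1.65228463e+02] 0.1 [-0.38607974  0.5936327  -0.11998351]
```

View pics/scene0.png

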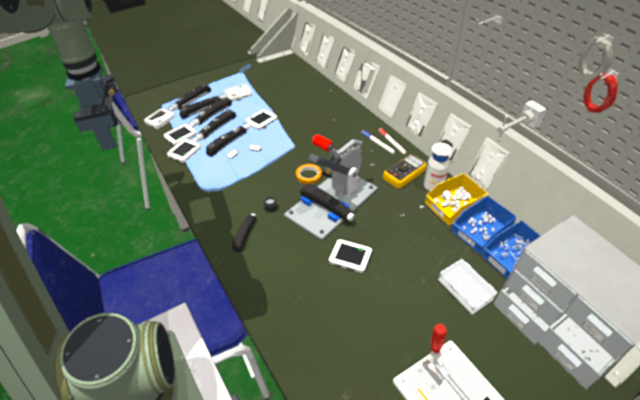

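View pics/side0.png

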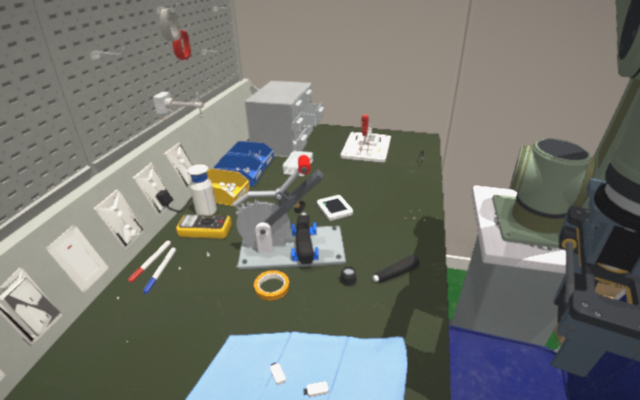

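The scene view shows the fixture plate around (330,207) with the red thumb roll at (321,142). The side view shows the plate around (290,247) and the roll at (304,162). Reds that could be mistaken for it are the screwdriver or clamp handle (scene 438,337; side 366,125), the wall pliers and the pen. Black look-alikes for the shell are the single one at scene (244,231) and the set on the blue cloth. The larger one, lying in the cradle at scene (327,203), is the one meant.

```bash
cat >> look.py <<'E'
import numpy as np
def ray(m,uv):
    K=np.array([[m["fx"],0,m["cx"]],[0,m["fy"],m["cy"]],[0,0,1]])
    x,y=cv2.undistortPoints(np.array([[uv]],float),K,np.array(m["D"]))[0,0]
    T=np.linalg.inv(m["camera_from_world"]);d=T[:3,:3]@[x,-y,-1];return T[:3,3],d/np.linalg.norm(d)
def plane(m,uv,z):
    c,d=ray(m,uv);return c+d*(z-c[2])/d[2]
def tri(rs):
    A=sum(np.eye(3)-np.outer(d,d) for c,d in rs);b=sum((np.eye(3)-np.outer(d,d))@c for c,d in rs)
    p=np.linalg.solve(A,b);return p,[float(np.linalg.norm(np.cross(p-c,d))) for c,d in rs]
def red(im,x0,y0,x1,y1):
    h=cv2.cvtColor(im,cv2.COLOR_BGR2HSV);H,S,V=cv2.split(h)
    k=(((H<6)|(H>172))&(S>150)&(V>80)).astype(np.uint8);q=np.zeros_like(k);q[y0:y1,x0:x1]=k[y0:y1,x0:x1]
    n,l,st,ce=cv2.connectedComponentsWithStats(q);i=1+np.argmax(st[1:,4])
    r=cv2.minAreaRect(np.argwhere(l==i)[:,::-1].astype(np.float32));return ce[i],st[i],r
E
python3 - <<'E'
from look import *
a=cv2.imread("pics/scene0.png");b=cv2.imread("pics/side0.png")
ms,md=env.camera_model("scene"),env.camera_model("side")
ra=red(a,300,125,345,160);rb=red(b,290,145,320,180);print(ra,rb)
print(tri([ray(ms,ra[0]),ray(md,rb[0])]))
c=np.hstack([cv2.resize(a[120:245,270:390],None,fx=3.3,fy=3.3,interpolation=2),cv2.resize(b[145:275,230:350],(396,412),interpolation=2)]) if 0 else np.hstack([cv2.resize(a[120:245,270:390],(396,412),interpolation=2),cv2.resize(b[148:273,230:350],(396,412),interpolation=2)])
cv2.imwrite("pics/c0.png",c)
E
```

```text
(array([321.27403846, 141.76442308]), array([312, 134,  21,  17, 208], dtype=int32), ((321.5000305175781, 142.00001525878906), (20.57182502746582, 11.180339813232422), 26.56505012512207)) (array([304.12857143, 163.1       ]), array([299, 156,  12,  18, 140], dtype=int32), ((304.5, 164.5), (17.0, 11.0), 90.0))
(array([560.94312058, 229.87864213, 224.65313791]), [0.1555093589922492, 0.1555093589922952])
```

View pics/c0.png

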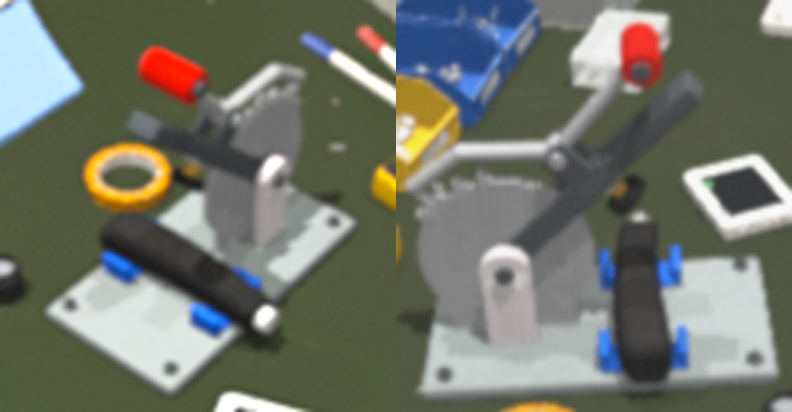

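The crop shows the roll at the end of the raised arm, above the plate with the blue cradle and the large black shell. The plate corners are clear: left, front and right at crop (47,308), (170,392), (355,220) in the scene half, and three in the side half.

Run:
```python
from look import *
ms,md=env.camera_model("scene"),env.camera_model("side")
S=[plane(ms,(270+x/3.3,120+y/3.296),z) for x,y,z in[(47,308,12),(170,392,12),(355,220,12)]]
D=[plane(md,(230+(x-396)/3.3,148+y/3.296),z) for x,y,z in[(422,393,12),(777,373,12),(757,258,12)]]
for n,P in(("scene",S),("side",D)):
    print(n,np.round(P,1).tolist(),[np.round(np.linalg.norm(P[i+1]-P[i]),1) for i in(0,1)])
    print([np.round(np.degrees(np.arctan2(*(P[i+1]-P[i])[1::-1])),1) for i in(0,1)],((P[0]+P[2])/2).round(1))
# hinge left/right end heights, shell top ends
print(tri([ray(ms,(270+118/3.3,120+240/3.296)),ray(md,(230+(638-396)/3.3,148+375/3.296))]))
# near/far ends of roll by triangulating
roll=np.array([560.94,229.88,224.65])
c=(S[0]+S[2])/2; c2=(D[0]+D[2])/2
for cc in(c,c2):
  v=cc[:2]-roll[:2];print(v,np.degrees(np.arctan2(v[1],v[0])),np.linalg.norm(v))
a=.78;print(80-172*np.cos(a)+40*np.sin(a))
```

```text
scene [[465.3, 262.9, 12.0], [501.1, 138.1, 12.0], [730.3, 212.4, 12.0]] [np.float64(129.8), np.float64(240.9)]
[np.float64(-74.0), np.float64(17.9)] [597.8 237.6  12. ]
side [[688.7, 342.9, 12.0], [462.7, 270.2, 12.0], [501.2, 148.3, 12.0]] [np.float64(237.4), np.float64(127.8)]
[np.float64(-162.1), np.float64(-72.5)] [594.9 245.6  12. ]
(array([551.34311754, 296.48717722,  14.90937947]), [0.9998145364348844, 0.9998145364350718])
[36.86098788  7.75663205] 11.883335504146014 37.66825942259806
[33.99028476 15.7421162 ] 24.850541398676796 37.45869298775569
-14.14595177009529
```

The measurements agree with each other. The roll is at (561, 230, 225), and the height formula gives 224.4 for a = 0.78. The plate measures 240 x 130 with yaw about 17.5° and its arm plane passes through the roll. Next I lift, shut the fingers and turn tool x onto fixture -x (yaw 197.5°).

```bash
python3 -m jog '{"jaw":[0,0,0,0,0,0,0,0,0,0],"slide":[[0,0,-0.6],[0,0,-0.6],[0,0,-0.6],[0,0,-0.6],[-0.62,-0.9,0],[-0.62,-0.9,0],[-0.62,-0.9,0],[-0.62,-0.9,0],[-0.62,-0.9,0],[-0.62,-0.9,0]],"spin":[-1,-1,-1,-1,0,0,0,0,0,0]}' 10
python3 -m jog '{"jaw":[0,0,0,0,0,0,0,0,0],"slide":[[-0.62,-0.9,0],[-0.62,-0.9,0],[-0.62,-0.9,0],[-0.62,-0.9,0],[-0.62,-0.9,0],[-0.62,-0.9,0],[-0.62,-0.9,0],[-0.62,-0.9,0],[0,0,0]],"spin":[0,0,0,0,0,0,0,0,0]}'
```

```text
time_s: 1.1
ee_pos: [301.9, 433.2, 285.6]
ee_rot: [-180.0, -0.0, -162.8]
force: [0.4, 0.6, 0.2]
gripper_width: 14.4
gripper_force: 0.0
time_s: 2.0
ee_pos: [509.7, 269.7, 285.0]
ee_rot: [-179.9, -0.0, -163.0]
force: [0.2, 0.6, -0.2]
gripper_width: 0.3
gripper_force: 0.0
```

```bash
python3 -m jog '{"jaw":[0,0,0,0],"slide":[[-0.6,-0.9,0],[-0.6,-0.9,0],[0,0,0.5],[0,0,0]],"spin":[0,0,0,0]}'
python3 - <<'E'
from look import *
a=grab("scene","pics/s1.png");b=grab("side","pics/d1.png");w=grab("wrist","pics/w1.png")
c=np.hstack([cv2.resize(a[60:220,270:390],(300,400)),cv2.resize(b[90:250,230:350],(300,400)),cv2.resize(w,(200,400))*0+cv2.copyMakeBorder(cv2.resize(w,(200,125)),0,275,0,0,0)])
cv2.imwrite("pics/c1.png",c)
E
```

```text
time_s: 2.4
ee_pos: [556.5, 230.8, 268.6]
ee_rot: [180.0, -0.3, -162.8]
force: [-0.0, 0.5, -1.2]
gripper_width: 0.4
gripper_force: 0.0
```

View pics/c1.png

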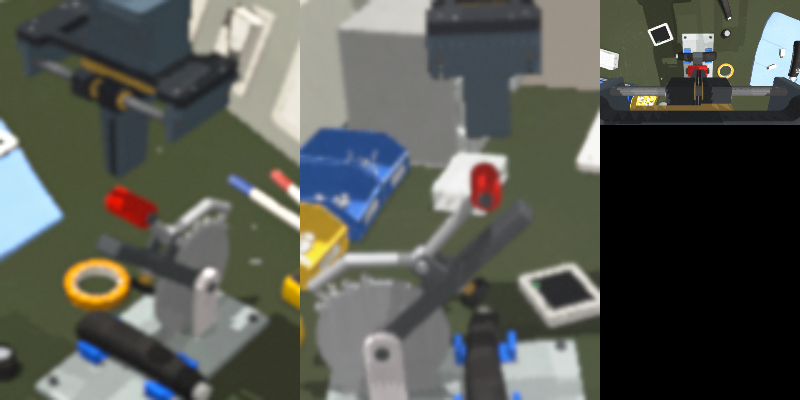

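The crops show the fingertips right above the roll (scene half 130,205; side half 485,185), and the wrist view has the roll centred under the fingers. Now I lower gently to contact.

```bash
python3 -m jog '{"jaw":[0,0,0,0,0,0],"slide":[[0,0,0.3],[0,0,0.3],[0,0,0.3],[0,0,0.05],[0,0,0.05],[0,0,0]],"spin":[0,0,0,0,0,0]}'
python3 -m jog '{"jaw":[0,0,0,0],"slide":[[0,0,0.05],[0,0,0.05],[0,0,0.05],[0,0,0]],"spin":[0,0,0,0]}'
```

```text
time_s: 3.15
ee_pos: [557.7, 231.2, 240.9]
ee_rot: [180.0, 0.0, -162.8]
force: [0.9, 0.4, -0.7]
gripper_width: 0.6
gripper_force: 0.0
time_s: 3.55
ee_pos: [557.6, 231.1, 236.3]
ee_rot: [180.0, -0.0, -162.8]
force: [-0.2, -0.6, 0.2]
gripper_width: 0.3
gripper_force: 0.0
```

```bash
python3 -m jog '{"jaw":[0,0,0,0],"slide":[[0.03,0,0.05],[0.03,0,0.05],[0.03,0,0.05],[0,0,0]],"spin":[0,0,0,0]}'
python3 -m jog '{"jaw":[0,0,0,0],"slide":[[0.03,0,0.05],[0.03,0,0.05],[0.03,0,0.05],[0,0,0]],"spin":[0,0,0,0]}'
```

```text
time_s: 3.95
ee_pos: [555.4, 230.5, 232.9]
ee_rot: [180.0, 0.1, -162.8]
force: [0.1, 0.1, 3.6]
gripper_width: 0.6
gripper_force: 2.3
time_s: 4.35
ee_pos: [552.5, 229.6, 227.9]
ee_rot: [180.0, 0.0, -162.8]
force: [0.3, -0.6, 4.4]
gripper_width: 0.2
gripper_force: 2.3
```

```bash
python3 -m jog '{"jaw":[0,0,0,0],"slide":[[0.04,0,0.05],[0.04,0,0.05],[0.04,0,0.05],[0,0,0]],"spin":[0,0,0,0]}'
python3 -m jog '{"jaw":[0,0,0,0],"slide":[[0.06,0,0.07],[0.08,0,0.07],[0.08,0,0.07],[0,0,0]],"spin":[0,0,0,0]}'
```

```text
time_s: 4.75
ee_pos: [549.4, 228.6, 223.8]
ee_rot: [180.0, 0.1, -162.8]
force: [-0.7, -0.7, 8.0]
gripper_width: 0.9
gripper_force: 3.4
time_s: 5.15
ee_pos: [542.9, 226.6, 217.2]
ee_rot: [180.0, 0.1, -162.8]
force: [-0.1, -1.2, 5.8]
gripper_width: 0.4
gripper_force: 3.0
```

```bash
python3 -m jog '{"jaw":[0,0,0,0,0,0,0,0,0],"slide":[[0.17,0,0.15],[0.17,0,0.15],[0.17,0,0.15],[0.17,0,0.15],[0.17,0,0.15],[0.11,0,0.16],[0.11,0,0.16],[0.11,0,0.16],[0,0,0]],"spin":[0,0,0,0,0,0,0,0,0]}'
python3 -m jog '{"jaw":[0,0,0,0,0,0,0,0],"slide":[[0.1,0,0.17],[0.09,0,0.17],[0.09,0,0.17],[0.08,0,0.18],[0.08,0,0.18],[0.07,0,0.18],[0,0,0],[0,0,0]],"spin":[0,0,0,0,0,0,0,0]}'
python3 - <<'E'
from look import *
a=grab("scene","pics/s2.png");b=grab("side","pics/d2.png")
cv2.imwrite("pics/c2.png",np.hstack([cv2.resize(a[100:250,260:390],(347,400)),cv2.resize(b[130:280,230:360],(347,400))]))
E
```

```text
time_s: 6.05
ee_pos: [508.5, 215.7, 179.4]
ee_rot: [-180.0, -0.1, -162.8]
force: [-0.0, -2.2, 3.8]
gripper_width: 0.5
gripper_force: 1.8
time_s: 6.85
ee_pos: [494.2, 211.3, 148.0]
ee_rot: [-180.0, -0.0, -162.8]
force: [-0.1, -1.2, 2.8]
gripper_width: 0.6
gripper_force: 1.6
```

View pics/c2.png

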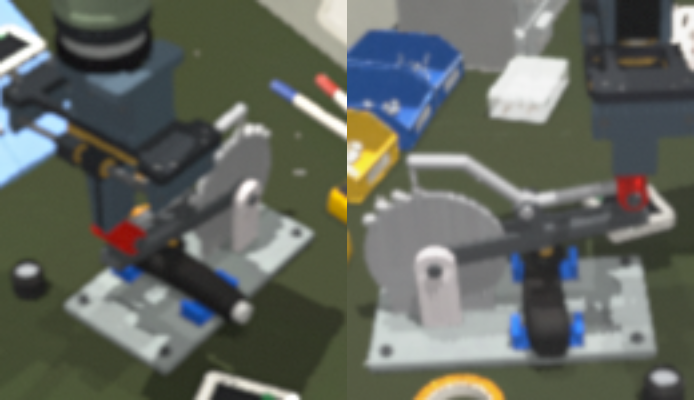

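The crops show the arm nearly down, with the fingertips on the red roll (scene half 115,238; side half 632,190) and the shell still in its cradle. I continue slowly.

```bash
python3 -m jog '{"jaw":[0,0,0,0,0,0,0,0,0,0],"slide":[[0.05,0,0.1],[0.05,0,0.1],[0.05,0,0.1],[0.04,0,0.1],[0.04,0,0.1],[0.03,0,0.1],[0.03,0,0.1],[0.02,0,0.1],[0,0,0],[0,0,0]],"spin":[0,0,0,0,0,0,0,0,0,0]}'
python3 -m jog '{"jaw":[0,0,0,0],"slide":[[0.01,0,0.07],[0.01,0,0.07],[0,0,0],[0,0,0]],"spin":[0,0,0,0]}'
python3 -m jog '{"jaw":[0,0,0],"slide":[[0.01,0,0.07],[0,0,0],[0,0,0]],"spin":[0,0,0]}'
```

```text
time_s: 7.95
ee_pos: [485.1, 208.9, 124.0]
ee_rot: [180.0, -0.0, -162.8]
force: [1.1, -1.8, 3.1]
gripper_width: 0.8
gripper_force: 1.6
time_s: 8.35
ee_pos: [485.1, 208.8, 120.3]
ee_rot: [180.0, 0.0, -162.8]
force: [0.7, -1.4, 4.7]
gripper_width: 0.8
gripper_force: 2.3
time_s: 8.65
ee_pos: [485.0, 208.8, 118.3]
ee_rot: [180.0, 0.1, -162.8]
force: [-0.6, -1.6, 5.2]
gripper_width: 0.4
gripper_force: 2.8
```

```bash
python3 -m jog '{"jaw":[0,0,0],"slide":[[0,0,0.07],[0,0,0],[0,0,0]],"spin":[0,0,0]}'
python3 -m jog '{"jaw":[0,0,0],"slide":[[0,0,0.07],[0,0,0],[0,0,0]],"spin":[0,0,0]}'
python3 - <<'E'
from look import *
b=grab("side","pics/d3.png");a=grab("scene","pics/s3.png")
cv2.imwrite("pics/c3.png",np.hstack([cv2.resize(a[120:250,260:390],(400,400)),cv2.resize(b[150:280,230:360],(400,400))]))
E
```

```text
time_s: 8.95
ee_pos: [485.2, 208.8, 116.4]
ee_rot: [180.0, 0.1, -162.8]
force: [0.3, -1.3, 6.9]
gripper_width: 1.0
gripper_force: 3.2
time_s: 9.25
ee_pos: [485.3, 208.9, 114.5]
ee_rot: [180.0, 0.1, -162.8]
force: [0.4, -1.7, 7.5]
gripper_width: 0.7
gripper_force: 3.7
```

View pics/c3.png

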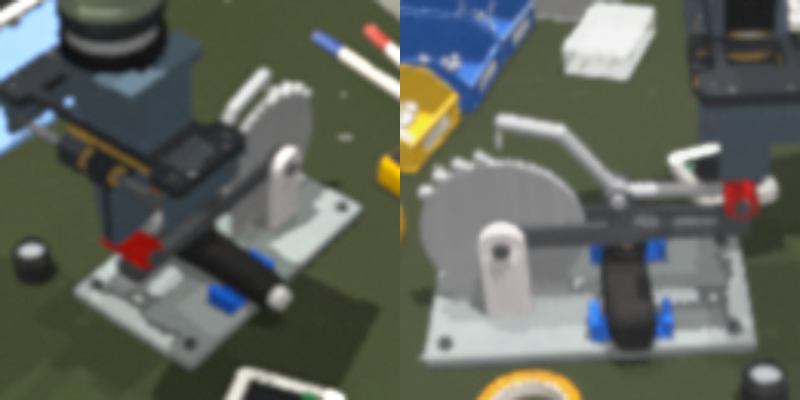

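The arm looks level, with its pad on the shell. The pull-off is next: a further 1 mm, then straight up.

```bash
python3 -m jog '{"jaw":[0,0,0],"slide":[[0,0,0.04],[0,0,0],[0,0,0]],"spin":[0,0,0]}'
python3 -m jog '{"jaw":[0,0,0,0,0,0,0,0,0,0],"slide":[[0,0,-0.1],[0,0,-0.1],[0,0,-0.15],[0,0,-0.2],[0,0,-0.3],[0,0,-0.6],[0.3,0,-0.9],[0.7,0,-0.9],[0.7,0,-0.9],[0,0,0]],"spin":[0,0,0,0,0,0,0,0,0,0]}'
python3 -m jog '{"jaw":[0,0,0,0,0],"slide":[[0.9,0,-0.3],[0.9,0,0],[0.9,0,0],[0.9,0,0],[0,0,0]],"spin":[0,0,0,0,0]}'
python3 - <<'E'
from look import *
b=grab("side","pics/d4.png");a=grab("scene","pics/s4.png")
ms,md=env.camera_model("scene"),env.camera_model("side")
ra=red(a,280,160,350,240);rb=red(b,315,180,360,250);print(ra[0],rb[0],tri([ray(ms,ra[0]),ray(md,rb[0])]))
cv2.imwrite("pics/c4.png",np.hstack([cv2.resize(a[120:250,260:390],(400,400)),cv2.resize(b[150:280,230:360],(400,400))]))
E
```

```text
time_s: 9.65
ee_pos: [485.5, 208.9, 113.5]
ee_rot: [180.0, 0.1, -162.8]
force: [0.2, -2.7, 7.4]
gripper_width: 0.6
gripper_force: 4.2
time_s: 10.65
ee_pos: [435.5, 193.8, 241.0]
ee_rot: [179.9, 0.4, -162.8]
force: [0.7, 1.7, 0.0]
gripper_width: 0.3
gripper_force: 0.0
time_s: 11.15
ee_pos: [329.9, 160.6, 245.4]
ee_rot: [180.0, -0.1, -162.7]
force: [1.3, 0.2, 1.4]
gripper_width: 0.4
gripper_force: 0.0
[301.07179487 194.20512821] [339.55714286 205.00714286] (array([489.48660778, 206.43549805, 115.89833348]), [1.162280763639277, 1.1622807636391963])
```

View pics/c4.png

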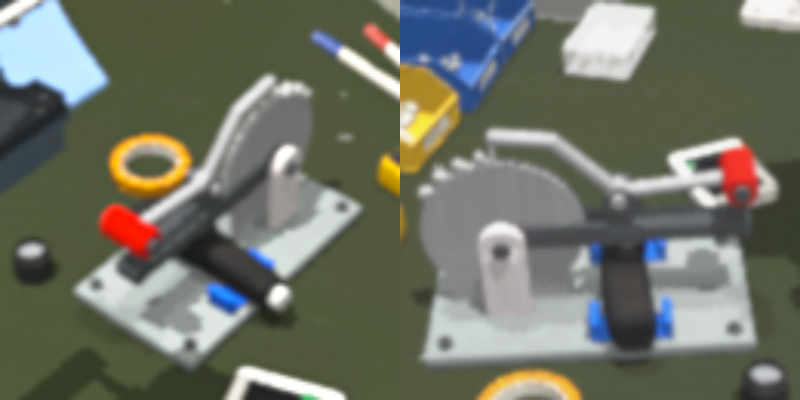

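The final crops show the arm level and the pad on the shell. The pawl is back up, with the roll at z about 116 (115 expected for level with the pawl engaged). The shell is in its cradle and the tape, loupe and display have not moved.

```bash
python3 -c "from workcell import env; print(env.job_done())"
```

```text
the job is handed in; nothing more can be done
None
```

The job is handed in: the hold-down arm is level with its pad on the shell, the pawl has sprung back, and the robot is clear; the roll measured 116 mm high against 115 expected, and pushing took about 8 N at most and 11 s in all.

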